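# Free the sample carriage at its cam and push it home

## Task

The carriage of the sample reader on the lab bench is kept out by the eccentric cam in front of its nose. With the carriage still back, push the cam's lever round until it points straight away from the carriage, so that the cam's low side faces the carriage's nose; then push the carriage forward until it is fully home between the two white blocks. Only push gently with the fingers: grip and lift nothing, leave the sample bottle standing in its carriage, do not disturb the other things on the bench, and finish with the hand clear.

Things in the scene. Friction and masses are not known exactly. Their poses are not given: they have to be found in the camera images.
- reader: Sample reader, fixed on the bench: grey base plate 315 x 110 x 15 mm. Origin on the bench, on the plate's centre line; x points forward, the way the carriage travels, z up. Plate from x = -137 to +178 mm. Two white blocks, 50 mm along x, 40 wide, 80 high, stand at x = 0, y = +74 and -74 mm. The upright cam axis is at x = +120 mm, y = 0.
- carriage (a joint): Travel of the aluminium carriage along the reader's x, m: 0 = fully back (as it starts), 0.060 = fully home, against a fixed stop. Sliding takes about 3 N; it stays where it is left. 95 mm long, 74 wide, with a square pocket (walls 22 mm high) for the sample bottle. With the cam turned wrongly its nose meets the cam well short of home and the cam does not give way.
- push_plate (a point): Middle of the rear face of the carriage's upright rear plate, the face to push on (it faces the reader's -x). The plate is 70 mm wide, 8 thick, from 16 to 68 mm above the bench; this point is 53 mm up and moves with the carriage. Fully back it is at reader x = -100 mm, y = 0; fully home at -40 mm. Behind it the space is free.
- nose (a point): Centre of the steel roller (16 mm across, top 34 mm above the bench) that ends the carriage's nose, on the reader's centre line; at reader x = +35 mm with the carriage back, +95 mm fully home. The nose's top is 37 mm above the bench or lower.
- cam (a joint): Turn of the cam, rad, positive clockwise from above. 0 = low side squarely to the nose, lever pointing along the reader's +x, away from the carriage; +1.57: lever to the reader's -y. It starts between 1.4 and 2.5, so the lever goes anticlockwise; stops at -0.6 and 3.0, low is not at a stop. Stiff (0.45 N m, about 7 N at 65 mm from the axis); stays where left. The carriage goes home only within 0.4 rad of 0.
- cam_axis (a point): Point on the cam's axis at the lever's mid-height, 53 mm above the bench; its x axis points along the lever. The cam is a steel disc of radius 34 mm, 18 to 36 mm above the bench, set 18 mm off the axis towards the lever. Above it is a round hub of radius 13 mm, top 66 mm (its bolt head 70 mm).
- lever (a point): Middle of the cam's dark lever bar, 45 mm from the axis, 53 mm above the bench; x points outward. Bar 12 mm wide, 43 to 63 mm above the bench, ending 80 mm from the axis in an upright black grip of radius 9 mm, 40 to 68 mm above the bench. Its flat sides are free for a fingertip from 15 to 70 mm from the axis; only cam and nose (tops 36, 37 mm) lie below.
- sample_mid (a point): Middle of the white capped sample bottle, loose in the carriage's pocket: 37 mm across, 75 mm high, its foot 26 mm and its top 101 mm above the bench. It rides along with the carriage.
- stock_mid (a point): Middle of a bystander: white capped bottle 60 mm across, 110 mm high, standing on the bench.
- glass_mid (a point): Middle of a bystander: small empty glass, 48 mm across, 60 mm high, standing on the bench.
- vials_mid (a point): Point 35 mm above the foot of a bystander: wooden block 110 x 45 mm with three capped vials, 69 mm high in all, standing on the bench.
Mind the look-alikes: they are no part of the job. Leave any orange look-alike of the part that bears sample_mid alone.

How it is judged:
By the outcome, as a careful person would: the job done as asked, in the order asked, and still so for the second after the job is handed in, with the robot touching nothing.
It also fails if it takes over 54 s, if anything falls off the work surface, if the arm or the gripper's body presses on something with over 40 N, if the wrist force passes 120 N, or if a joint passes its speed limit or range.

## Robot

A 6-joint arm with a two-finger parallel gripper is mounted at the origin on the work surface. World frame = base frame: x ahead of the robot, y to its left, z up, the work surface at z = 0. Lengths are in m, angles in rad, forces in N, time in s.
With the tool pointing down it reaches from about 0.35 to 0.975 m from the base axis. Payload 4.9 kg.
Tool frame: the origin (TCP) lies at the very end of the fingers, on their centre line; the grasp point (between the pads) lies 19 mm behind it (grasp_offset is the distance from the TCP to the grasp point, in m); x points along the fingers, y is the direction in which the jaws open and shut, and the axes are right-handed (so a half turn about x gives the same grasp; the last joint's range is limited). The gripper opens to 85 mm and grips with 20 to 120 N. Pads are 22 mm wide; open, the fingers measure 114 mm over their backs; the gripper's body (76 mm by 85 mm) begins 54 mm behind the grasp point. The pads swing forward as they close: fully open they stand 13 mm farther back than shut.
Start: joints at [-1.356, 0.053, 1.613, -0, 1.476, -0.119], TCP at [0.205, -0.59, 0.231] pointing down, gripper open.
Joint ranges: [-3.01, 3.01], [-1.01, 2.22], [0.06, 2.58], [-1.02, 4.17], [0.09, 2.62], [-3.14, 3.14]. Speed limits (rad/s): [2.57, 2.57, 3.14, 3.14, 3.14, 3.14].

## Interface

Orientations are given as a rotation vector (axis times angle).
In Python, from station import get_obs, get_image, camera_model, finish_job, grasp_offset gives the robot as it stands.
- The arm moves only by the shell command python3 -m crank 'ROWS' [OPENING] [FORCE]. ROWS is JSON, a list that holds one entry, the list of rows, each a list of 4 numbers: the shift along the world's x, y, z in m, then the turn about the world's z in degrees. In form: [[[dx, dy, dz, turn], ...]]. A call has 1 to 5 rows; each row is the pose to reach, as a shift and turn from the pose commanded when the call began; what a row does not reach only later rows make up. A row lasts 1/12 s, in which the tool goes at most 41.7 mm and 7.16 degrees, less where a joint would pass 70% of its speed; a pose out of reach is approached as far as the arm can. A call with a gripper value outside its range is refused whole. OPENING is the opening, from 0 (shut) to 1 (fully open), set as the call begins (- or left out, the last holds). The fingers move at their own pace and stop on an object; FORCE is the grip in N (left out, the last holds). Time passes only in rows, so rows that repeat a pose let the fingers close. It gives the time, the measured TCP pose, the force and the opening at its end, in the units of the state.
- get_obs(): the state, without advancing time (a new reading comes with each control period).
- get_image(name): name is "scene" or "top" or "wrist"; returns (picture, depth): 480x640x3 uint8, red, green, blue; 480x640 float32, m along the optical axis (not along the pixel's ray), 0 where there is no reading.
- camera_model(name): a dict with "fx", "fy", "cx", "cy" (pixels), "xyz" and "attitude" of the camera in the world. Camera axes: x right, y down, z forward; pixel columns grow to the right and rows downward; lengths in m; the calibration is good to about 2 mm. A picture is of the moment at which its call begins: read the wrist's pose just before it. camera_model takes no time and is no camera call; for the wrist camera it gives the pose at the moment of the call.
- finish_job(): hands the job in, once; it reports no verdict.
The state is a dict: "t": time; "q": joint angles; "dq": joint speeds; "effort": joint torques, N m; "tool_pos": TCP position; "tool_rot": TCP orientation; "contact_force": force on the tool from outside, world axes, zero at the start; "wrist_torque": the same for the moment, N m; "opening": finger opening in m.
Only numpy, scipy, OpenCV 4.12 (cv2) and the standard library are available. Lean on these libraries where they do the work, as an engineer would, in place of code of your own. Each camera call takes 0.05 s, during which the arm holds its last target.

## Working session

There is one attempt and no reset: what is moved stays moved. The work goes in short steps, Python scripts to look and compute and a shell command to move; the robot and the scene stay as the last step left them, time stands still between calls to the robot, and variables do not carry over. Pictures are saved under pics/ and viewed, and the job is handed in when it is done.

```bash
mkdir -p pics; ls; python3 - <<'E'
from station import *
import cv2
for n in("scene","top","wrist"):
    m=camera_model(n);print(n,m)
    p,d=get_image(n);cv2.imwrite(f"pics/{n}0.png",p[:,:,::-1]);import numpy as np;np.save(f"pics/{n}0d.npy",d)
print(get_obs())
E
```

```text
pics
scene {'fx': 530.2673064657196, 'fy': 530.2673064657196, 'cx': 314.57040992146335, 'cy': 238.44611349967178, 'xyz': array([ 1.33529954, -0.45434379,  0.65061151]), 'attitude': array([-1.91624268, -1.13527938,  0.62079423])}
top {'fx': 447.703660479588, 'fy': 447.703660479588, 'cx': 319.9689793406291, 'cy': 247.63938019415502, 'xyz': array([ 0.4940764 , -0.0438856 ,  0.73835432]), 'attitude': array([-2.19403677,  2.14662644, -0.15676447])}
wrist {'fx': 357.0285599851377, 'fy': 357.0285599851377, 'cx': 327.47179558987807, 'cy': 237.60957186398286, 'xyz': array([ 0.27469074, -0.56457004,  0.37226319]), 'attitude': array([ 2.35264789, -1.67508707, -0.25413602])}
{'t': 0.15, 'q': array([-1.35600160e+00,  5.32413516e-02,  1.61397713e+00,  2.04146500e-05,
        1.47598975e+00, -1.19026386e-01]), 'dq': array([ 0.00132358, -0.00049787, -0.00449682, -0.00107309, -0.00144348,
        0.00055046]), 'effort': array([-8.47817176e-06, -3.94240737e+01, -3.70722485e+01, -1.64180092e-04,
        4.66402533e-03,  1.20912142e-05]), 'tool_pos': array([ 0.20467145, -0.59002718,  0.2303239 ]), 'tool_rot': array([ 2.04110182,  0.34555985, -2.04121987]), 'contact_force': array([0.21395248, 0.02125538, 0.41969237]), 'wrist_torque': array([ 0.02077427, -0.03195215, -0.01593761]), 'opening': 0.0854735524606074}
```

View pics/top0.png

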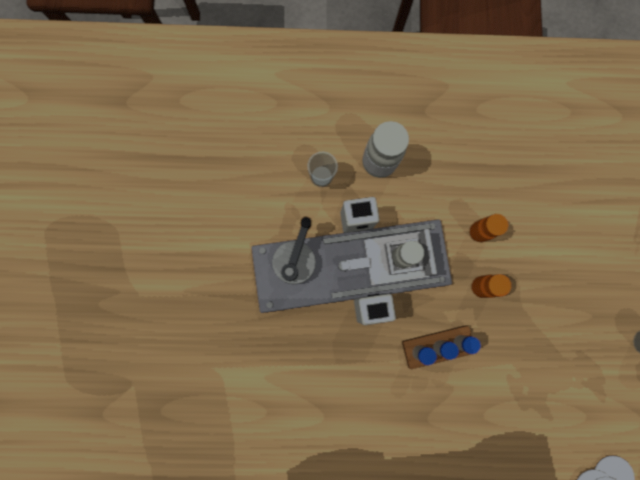

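View pics/scene0.png

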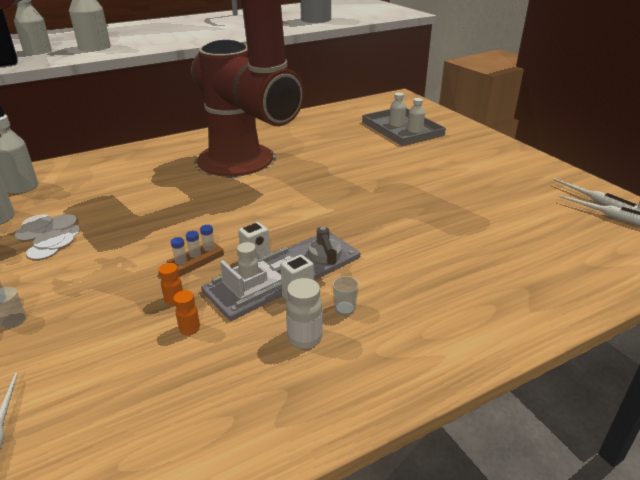

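The top view shows the reader lying from (253,275) to (450,250), with the carriage on the right. The cam hub is at (290,271) and its lever grip at (306,223). Bystanders: stock (385,150), glass (322,168), vials (440,348). The orange look-alikes are at (490,228) and (490,287).

```bash
cat > h.py <<'E'
import numpy as np,cv2
from station import *
from scipy.spatial.transform import Rotation as R
def ray(m,u,v,z):
    d=R.from_rotvec(m['attitude']).apply([(u-m['cx'])/m['fx'],(v-m['cy'])/m['fy'],1])
    return m['xyz']+d*(z-m['xyz'][2])/d[2]
def proj(m,P):
    c=R.from_rotvec(m['attitude']).inv().apply(np.atleast_2d(P)-m['xyz'])
    return np.c_[m['fx']*c[:,0]/c[:,2]+m['cx'],m['fy']*c[:,1]/c[:,2]+m['cy']]
E
python3 - <<'E'
from h import *
for n,(x,y,w,h) in dict(top=(235,110,290,217),scene=(150,200,240,180)).items():
    p=cv2.imread(f"pics/{n}0.png")[y:y+h,x:x+w]
    cv2.imwrite(f"pics/{n}c.png",cv2.resize(p,(w*800//w,h*800//w),interpolation=cv2.INTER_CUBIC))
m=camera_model('top')
print(R.from_rotvec(m['attitude']).as_matrix().round(2))
for u,v in((253,244),(441,221),(452,284),(262,311)): print(ray(m,u,v,.015))
print(ray(m,290,271,.07),ray(m,306,223,.068))
E
```

```text
[[ 0.02 -0.99  0.12]
 [-1.   -0.02 -0.02]
 [ 0.03 -0.12 -0.99]]
[0.5851345  0.04849014 0.015     ]
[ 0.63069213 -0.25929727  0.015     ]
[ 0.52726646 -0.27601335  0.015     ]
[0.47776393 0.03007043 0.015     ]
[ 0.5389116 -0.0150899  0.07     ] [ 0.61246282 -0.03717938  0.068     ]
```

View pics/wrist0.png

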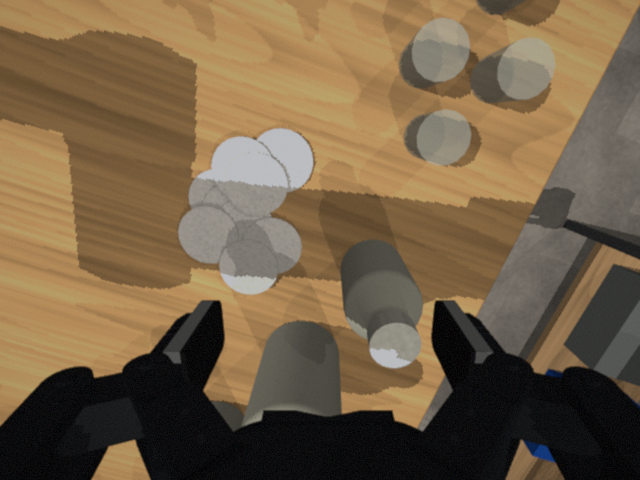

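```bash
echo
```

```text
(no output)
```

View pics/topc.png

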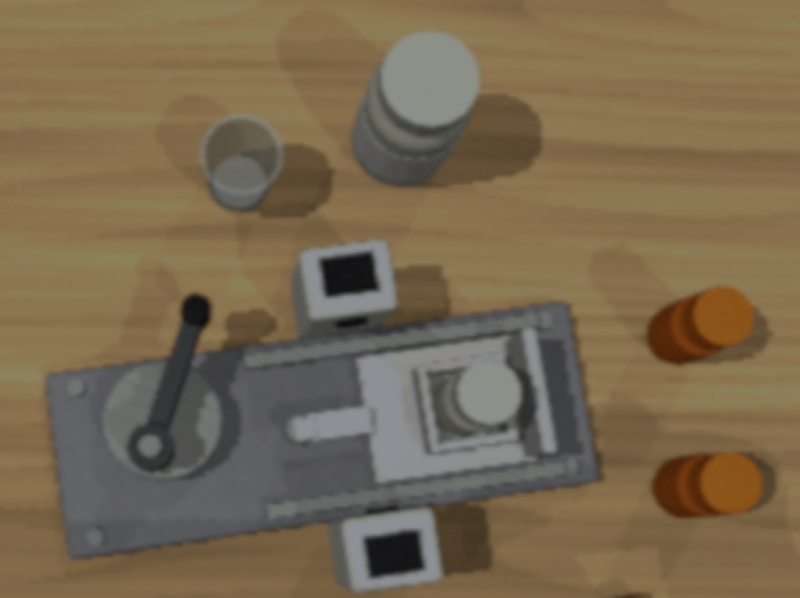

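View pics/scenec.png

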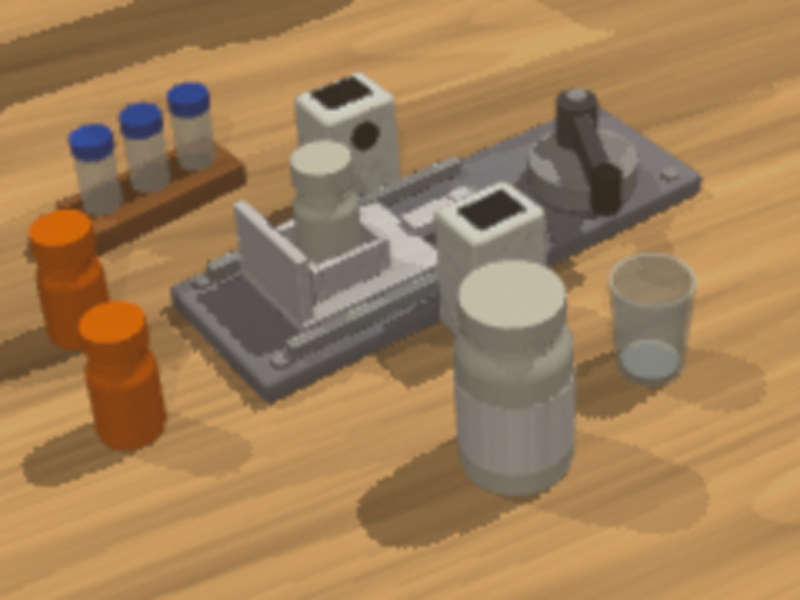

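There is one reader. The white bottle that could be taken for the sample stands in the carriage at (412,253). The white stock bottle is at (388,140), and the orange look-alikes at (490,228) and (490,287) are excluded. The close crop confirms the choice: the white capped bottle sits in the carriage's square pocket. Next I'll measure the reader frame.

```bash
python3 - <<'E'
from h import *
m=camera_model('top');s=camera_model('scene')
k=290/800;T=lambda a,b,z: ray(m,235+a*k,110+b*k,z)
ks=240/800;S=lambda a,b,z: ray(s,150+a*ks,200+b*ks,z)
hub=T(150,445,.07);grip=T(196,311,.068);b1=T(349,273,.08);b2=T(394,554,.08)
print('hub',hub,S(577,99,.07)); print('grip',grip,S(607,173,.068))
print('blocks',b1,S(487,210,.08),b2,S(342,93,.08),np.linalg.norm(b1-b2))
print('nose',T(298,428,.034)); print('rear plate top ends(rear edge)',T(537,330,.068),T(552,450,.068),'scene',S(236,206,.068),S(304,285,.068))
print('orange',T(723,317,.075),T(731,484,.075),'stock',T(430,80,.11),'glass',T(242,155,.06),'bottle',T(488,395,.101))
corn=[T(47,375,.015),T(568,303,.015),T(600,478,.015),T(70,557,.015)];print(np.array(corn))
for n,B in(('hub/top',hub),):
  d=np.load('pics/top0d.npy');print(d[271,290])
# frame
C=np.array(corn)[:,:2]
x=(C[0]-C[1])+(C[3]-C[2]);x/=np.linalg.norm(x)
yb=(b2-b1)[:2];yb/=np.linalg.norm(yb);xb=np.array([yb[1],-yb[0]])
print(np.degrees(np.arctan2(x[1],x[0])),np.degrees(np.arctan2(xb[1],xb[0])))
o=(b1+b2)[:2]/2;v=hub[:2]-o;print(np.degrees(np.arctan2(v[1],v[0])),np.linalg.norm(v))
g=(grip-hub)[:2];print('lever',np.degrees(np.arctan2(g[1],g[0])),np.linalg.norm(g))
print(R.from_rotvec(get_obs()['tool_rot']).as_matrix().round(3))
E
```

```text
hub [ 0.53842455 -0.0141721   0.07      ] [ 0.54623389 -0.01538939  0.07      ]
grip [ 0.61286853 -0.03724549  0.068     ] [ 0.62029158 -0.03704532  0.068     ]
blocks [ 0.63376363 -0.12003543  0.08      ] [ 0.63342222 -0.12012069  0.08      ] [ 0.48282662 -0.14532615  0.08      ] [ 0.4847671  -0.14290049  0.08      ] 0.15304117813403276
nose [ 0.55241745 -0.09690993  0.034     ]
rear plate top ends(rear edge) [ 0.60689127 -0.22593341  0.068     ] [ 0.54065601 -0.23357454  0.068     ] scene [ 0.54671623 -0.23402275  0.068     ] [ 0.63109752 -0.22705824  0.068     ]
orange [ 0.61546807 -0.3270596   0.075     ] [ 0.52389164 -0.32891057  0.075     ] stock [ 0.73268113 -0.15866397  0.11      ] glass [ 0.70442977 -0.06102571  0.06      ] bottle [ 0.56635517 -0.19092038  0.101     ]
[[ 0.58193046  0.04992488  0.015     ]
 [ 0.6326371  -0.25915487  0.015     ]
 [ 0.52845938 -0.2768497   0.015     ]
 [ 0.47627217  0.03260255  0.015     ]]
0.66706514
99.44476342649317 99.51201221384176
99.51835050950234 0.12016301228680035
lever -17.22045432912624 0.07793771377642043
[[-0.     0.328 -0.945]
 [ 0.002 -0.945 -0.328]
 [-1.    -0.002 -0.   ]]
```

Both methods agree on the frame: origin about (0.558,-0.133), forward direction 99.5° in the world. The lever is at -17.2°, so the cam is at about 2.04 rad. I'll close the fingers and travel high.

```bash
python3 -m crank '[[[0.023,0.033,0,7],[0.046,0.066,0,14],[0.069,0.099,0,21],[0.092,0.132,0,28],[0.115,0.165,0,35]]]' 0 20
python3 -m crank '[[[0.023,0.033,0,7],[0.046,0.066,0,14],[0.069,0.099,0,19],[0.092,0.132,0,19],[0.115,0.165,0,19]]]'
python3 -m crank '[[[0.023,0.033,0,0],[0.046,0.066,0,0],[0.069,0.099,0,0],[0.092,0.132,0,0],[0.115,0.165,0,0]]]'
python3 -m crank '[[[0.027,0.041,0,0],[0.027,0.041,0,0],[0.027,0.041,0,0]]]'
```

```text
t: 0.57
tool_pos: [0.3203, -0.4237, 0.2308]
tool_rot: [1.65, 0.849, -1.65]
contact_force: [-0.6, 0.4, 1.1]
opening: 0.0256
t: 0.98
tool_pos: [0.4353, -0.2586, 0.2311]
tool_rot: [1.423, 1.055, -1.423]
contact_force: [0.8, -1.6, 0.7]
opening: -0.0003
t: 1.4
tool_pos: [0.5504, -0.0935, 0.2311]
tool_rot: [1.422, 1.055, -1.423]
contact_force: [1.1, -0.0, -0.1]
opening: -0.0002
t: 1.65
tool_pos: [0.5774, -0.0522, 0.2307]
tool_rot: [1.419, 1.059, -1.421]
contact_force: [-0.2, 0.4, 0.7]
opening: -0.0
```

Now a look with the wrist and scene cameras before descending.

```bash
python3 - <<'E'
from h import *
m=camera_model('wrist');p,d=get_image('wrist');q,_=get_image('scene')
o=get_obs();print(o['q'],R.from_rotvec(o['tool_rot']).as_matrix()[:,1].round(3))
cv2.imwrite('pics/w1.png',p[:,:,::-1]);c=q[120:340,140:420,::-1]
cv2.imwrite('pics/s1.png',cv2.resize(c,None,fx=2.5,fy=2.5))
print(m['xyz'],proj(m,[[.5385,-.0144,.07],[.577,-.052,.2307],[.577,-.052,.046]]))
E
```

```text
[-2.22907616e-01 -5.51285544e-02  1.72150514e+00 -7.40103543e-04
  1.47636128e+00  7.12686095e-02] [ 0.957 -0.29  -0.001]
[0.5983362  0.02052205 0.37277005] [[272.87699733 189.83137901]
 [329.11390223 306.40495979]
 [328.73860823 212.11049599]]
```

View pics/w1.png

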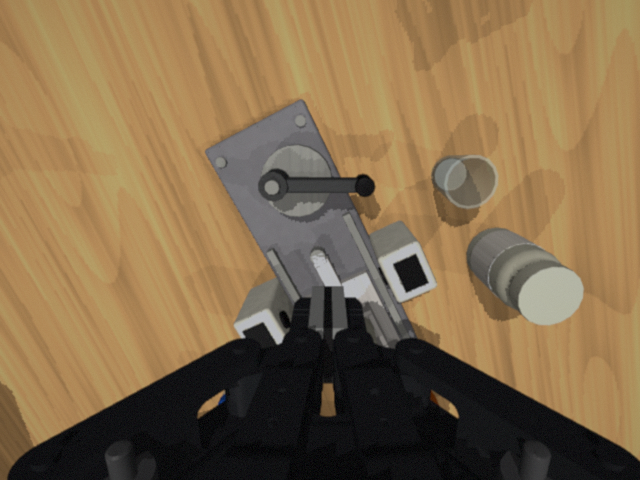

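View pics/s1.png

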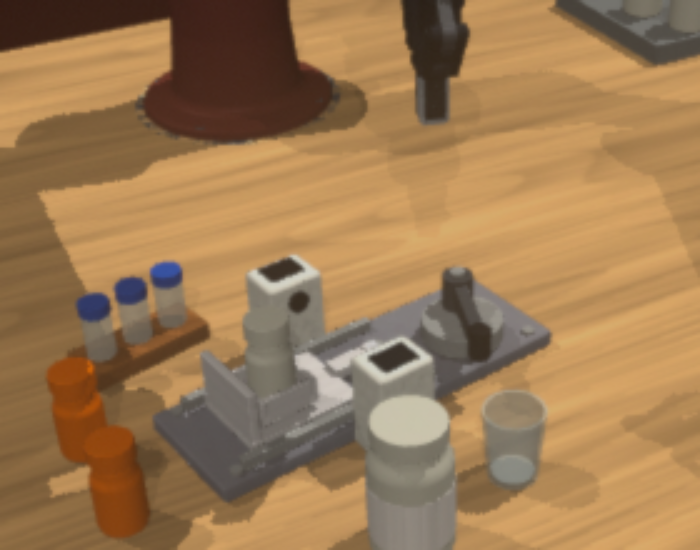

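The wrist view shows the hub at (271,186), within 4 px of prediction. The lever lies along row 185, and the closed fingertips end up about 25 mm on its nose side (columns 310–345). Glass (465,180) and stock (530,275) are well to the right. Descending.

```bash
python3 -m crank '[[[-0.001,-0.004,-0.035,0],[-0.001,-0.004,-0.07,0],[-0.001,-0.004,-0.105,0],[-0.001,-0.004,-0.135,0],[-0.001,-0.004,-0.135,0]]]'
python3 -m crank '[[[0,0,-0.02,0],[0,0,-0.04,0],[0,0,-0.048,0],[0,0,-0.048,0]]]'
python3 - <<'E'
from h import *
o=get_obs();print(o['contact_force'],o['tool_pos'])
m=camera_model('wrist');p,d=get_image('wrist')
cv2.imwrite('pics/w2.png',p[:,:,::-1])
E
```

```text
t: 2.17
tool_pos: [0.5696, -0.0592, 0.0886]
tool_rot: [1.419, 1.064, -1.435]
contact_force: [-1.5, 0.2, -1.1]
opening: 0.0005
t: 2.5
tool_pos: [0.5744, -0.0593, 0.0474]
tool_rot: [1.423, 1.057, -1.426]
contact_force: [-0.3, 0.5, 0.3]
opening: 0.0004
[-0.32073061  0.534464    0.27452492] [ 0.57441055 -0.05926575  0.04743954]
```

View pics/w2.png

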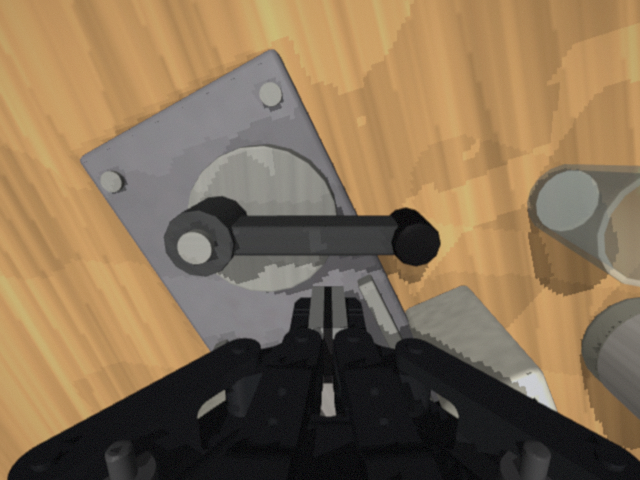

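The wrist view shows the fingertips (310–345, row 288) about 12 mm from the lever's near side (row 255) and about 50 mm from the hub (195,247). I'll compute the arc.

```bash
python3 - <<'E'
from h import *
ax=np.array([.5385,-.0144])
def P(a,d=.018,r=.047):
    a=np.radians(a);return ax+r*np.array([np.cos(a),np.sin(a)])+d*np.array([np.sin(a),-np.cos(a)])
c=np.array([.5744,-.0593]);a0=-17.2
print('approach',P(a0)-c)
for k in range(0,5):
    s=a0+k*25;print(k,[(P(s+5*i)-P(s)).round(4).tolist()+[5*i] for i in range(1,6)])
E
```

```text
approach [0.00367534 0.01380671]
0 [[0.0026, 0.0036, 5], [0.0048, 0.0073, 10], [0.0067, 0.0113, 15], [0.0082, 0.0154, 20], [0.0094, 0.0196, 25]]
1 [[0.0008, 0.0043, 5], [0.0012, 0.0087, 10], [0.0013, 0.0131, 15], [0.001, 0.0175, 20], [0.0002, 0.0218, 25]]
2 [[-0.0011, 0.0043, 5], [-0.0025, 0.0084, 10], [-0.0044, 0.0124, 15], [-0.0065, 0.0162, 20], [-0.009, 0.0198, 25]]
3 [[-0.0028, 0.0034, 5], [-0.0059, 0.0065, 10], [-0.0092, 0.0094, 15], [-0.0128, 0.012, 20], [-0.0165, 0.0142, 25]]
4 [[-0.004, 0.0019, 5], [-0.0081, 0.0034, 10], [-0.0123, 0.0046, 15], [-0.0166, 0.0054, 20], [-0.021, 0.0059, 25]]
```

```bash
python3 -m crank '[[[0.001,0.005,0,0],[0.003,0.010,0,0],[0.004,0.014,0,0],[0.004,0.014,0,0]]]'
python3 -m crank '[[[0.0026,0.0036,0,5],[0.0048,0.0073,0,10],[0.0067,0.0113,0,15],[0.0082,0.0154,0,20],[0.0094,0.0196,0,25]]]'
python3 - <<'E'
from h import *
o=get_obs();print(o['contact_force'],o['q'])
m=camera_model('wrist');p,d=get_image('wrist')
cv2.imwrite('pics/w3.png',p[:,:,::-1])
E
```

```text
t: 2.88
tool_pos: [0.5808, -0.0437, 0.0496]
tool_rot: [1.423, 1.054, -1.42]
contact_force: [-0.4, -0.0, -0.4]
opening: 0.0
t: 3.3
tool_pos: [0.5898, -0.0271, 0.0494]
tool_rot: [1.097, 1.271, -1.103]
contact_force: [-1.7, -8.0, 1.5]
opening: -0.0002
[-1.68993085 -7.9616268   1.49408399] [-0.16947903  0.15084235  1.829622   -0.00579178  1.15936131 -0.31404477]
```

View pics/w3.png

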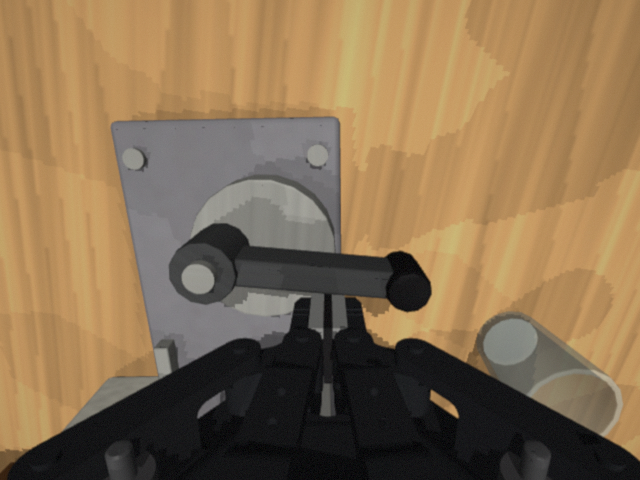

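The wrist view shows the fingers bearing on the lever's near side at (330,295), at 8 N and clear of the grip (408,285). I'll continue round the arc.

```bash
python3 -m crank '[[[0.0008,0.0043,0,5],[0.0012,0.0087,0,10],[0.0013,0.0131,0,15],[0.001,0.0175,0,20],[0.0002,0.0218,0,25]]]'
python3 -m crank '[[[-0.0011,0.0043,0,5],[-0.0025,0.0084,0,10],[-0.0044,0.0124,0,15],[-0.0065,0.0162,0,20],[-0.009,0.0198,0,25]]]'
python3 - <<'E'
from h import *
o=get_obs();print(o['contact_force'],o['q'])
m=camera_model('wrist');p,d=get_image('wrist')
cv2.imwrite('pics/w4.png',p[:,:,::-1])
E
```

```text
t: 3.77
tool_pos: [0.5913, -0.0053, 0.0495]
tool_rot: [0.767, 1.423, -0.771]
contact_force: [3.9, -8.0, -2.9]
opening: -0.0001
t: 4.18
tool_pos: [0.5835, 0.0156, 0.0497]
tool_rot: [0.431, 1.518, -0.432]
contact_force: [8.4, -4.0, -4.8]
opening: 0.0
[ 8.43222336 -4.04903436 -4.77646027] [-0.09968706  0.13139136  1.85064215 -0.00231036  1.15085366 -1.11767179]
```

View pics/w4.png

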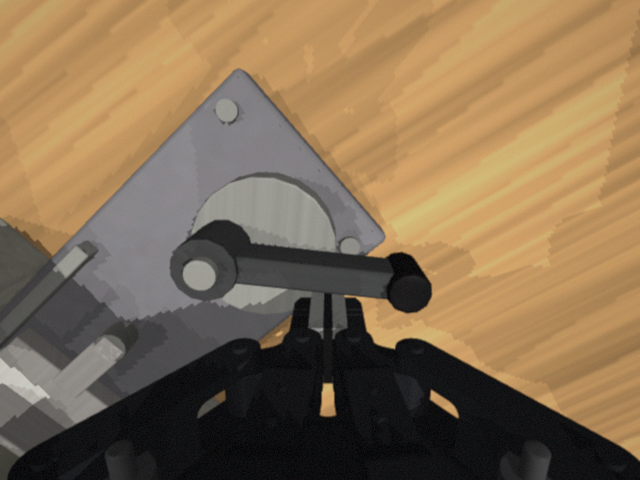

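The wrist view shows the lever still carried flat against the fingertips at (330,293), and the plate has turned as expected. Next I'll push 25°, then about 13°, and measure.

```bash
python3 -m crank '[[[-0.0028,0.0034,0,5],[-0.0059,0.0065,0,10],[-0.0092,0.0094,0,15],[-0.0128,0.012,0,20],[-0.0165,0.0142,0,25]]]'
python3 -m crank '[[[-0.004,0.0019,0,5],[-0.0081,0.0034,0,10],[-0.0105,0.0040,0,13],[-0.0105,0.0040,0,13]]]'
python3 - <<'E'
from h import *
o=get_obs();print(o['contact_force'],o['tool_pos'],o['q'])
m=camera_model('wrist');p,d=get_image('wrist')
cv2.imwrite('pics/w5.png',p[:,:,::-1])
q,_=get_image('top');cv2.imwrite('pics/t5.png',cv2.resize(q[180:330,230:430,::-1],None,fx=4,fy=4))
E
```

```text
t: 4.65
tool_pos: [0.5675, 0.0313, 0.0499]
tool_rot: [0.092, 1.559, -0.09]
contact_force: [10.0, 1.1, -5.7]
opening: -0.0003
t: 4.98
tool_pos: [0.5564, 0.0363, 0.05]
tool_rot: [-0.084, 1.56, 0.087]
contact_force: [7.9, 4.7, -2.3]
opening: 0.0002
[ 7.91436141  4.65071199 -2.26587811] [0.55637861 0.03632826 0.0499706 ] [-0.06970473  0.07230651  1.9141525   0.00310464  1.14665729 -1.75043243]
```

View pics/w5.png

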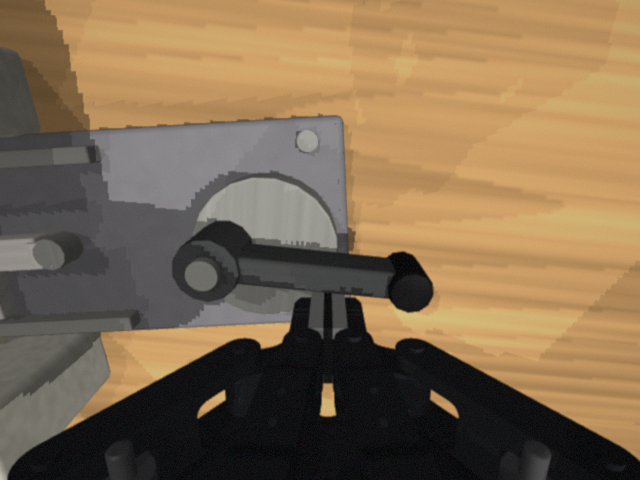

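View pics/t5.png

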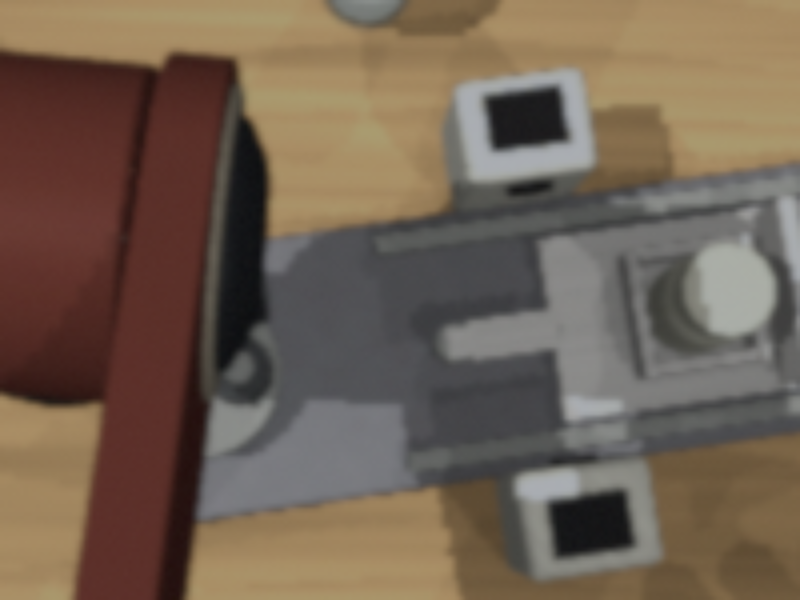

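The wrist view shows the hub bolt at (202,275) and grip top at (411,292), with the lever nearly parallel to the plate edges. I'll measure the angle.

```bash
python3 - <<'E'
from h import *
m=camera_model('wrist')
h=ray(m,202,275,.07);g=ray(m,411,292,.068);v=g-h
print(h,g,np.degrees(np.arctan2(v[1],v[0])),np.linalg.norm(v))
a=ray(m,0,138,.015);b=ray(m,338,117,.015);v=b-a;print('edge',np.degrees(np.arctan2(v[1],v[0])))
a=ray(m,0,344,.015);b=ray(m,300,322,.015);v=b-a;print('edge',np.degrees(np.arctan2(v[1],v[0])))
E
```

```text
[ 0.53737804 -0.01115287  0.07      ] [0.53696633 0.06722994 0.068     ] 90.30094848550723 0.07840940280883014
edge 99.45304661217776
edge 100.79421033921574
```

The lever is at 90.3°, and 99.5° is needed, so about 9° more.

```bash
python3 -m crank '[[[-0.0026,0.0006,0,3],[-0.0052,0.0012,0,6],[-0.0078,0.0016,0,9],[-0.0078,0.0016,0,9]]]'
python3 - <<'E'
from h import *
o=get_obs();print(o['contact_force'],o['tool_pos'])
m=camera_model('wrist');print(m);p,d=get_image('wrist')
cv2.imwrite('pics/w6.png',p[:,:,::-1])
E
```

```text
t: 5.42
tool_pos: [0.5486, 0.0382, 0.0501]
tool_rot: [-0.207, 1.552, 0.21]
contact_force: [6.8, 6.2, -1.8]
opening: -0.0004
[ 6.82617363  6.20186483 -1.82624557] [0.54856451 0.03819616 0.05007744]
{'fx': 357.0285599851377, 'fy': 357.0285599851377, 'cx': 327.47179558987807, 'cy': 237.60957186398286, 'xyz': array([0.4746663 , 0.01931541, 0.1914685 ]), 'attitude': array([1.78356737, 2.33174844, 0.35744931])}
```

View pics/w6.png

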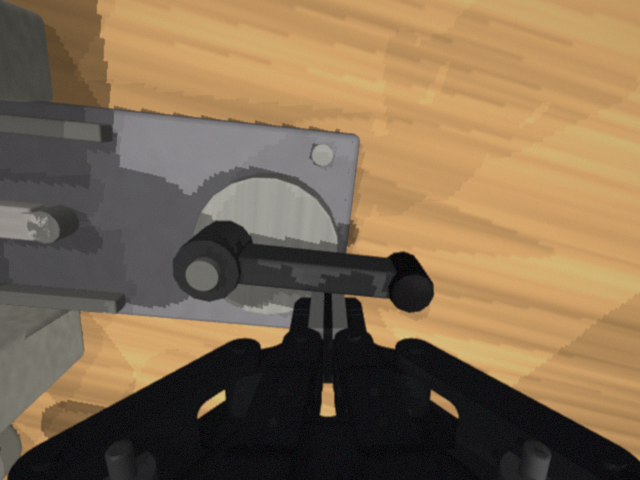

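The lever now lies hub (203,275) to grip (411,292), parallel to the plate's long edges. I'll back off and rise.

```bash
python3 -m crank '[[[0.008,0.001,0,0],[0.016,0.002,0,0],[0.02,0.003,0.01,0],[0.02,0.003,0.045,0],[0.02,0.003,0.08,0]]]'
python3 -m crank '[[[0,0,0.03,-5],[0,-0.01,0.03,-12],[0,-0.04,0.03,-19],[0,-0.075,0.03,-26],[0,-0.11,0.03,-33]]]'
python3 -m crank '[[[0.003,-0.035,0,-7],[0.006,-0.07,0,-14],[0.009,-0.105,0,-21],[0.011,-0.14,0,-28],[0.012,-0.17,0,-35]]]'
python3 -m crank '[[[0,-0.01,0,-7],[0,-0.02,0,-14],[0,-0.026,0,-21],[0,-0.026,0,-27.6],[0,-0.026,0,-27.6]]]'
python3 - <<'E'
from h import *
o=get_obs();print(o['contact_force'],o['tool_pos'],o['q'])
print(R.from_rotvec(o['tool_rot']).as_matrix().round(3))
xr=np.array([np.cos(np.radians(99.5)),np.sin(np.radians(99.5))]);O=np.array([.5583,-.1327])
v=o['tool_pos'][:2]-O;print('reader',v@xr,v@[-xr[1],xr[0]],'entry',O-.137*xr)
m=camera_model('top')
q,_=get_image('top');cv2.imwrite('pics/t7.png',cv2.resize(q[110:330,230:520,::-1],None,fx=2.7,fy=2.7))
p,_=get_image('wrist');cv2.imwrite('pics/w7.png',p[:,:,::-1])
E
```

```text
t: 5.88
tool_pos: [0.5642, 0.0396, 0.1275]
tool_rot: [-0.207, 1.566, 0.208]
contact_force: [1.0, 0.6, 0.6]
opening: 0.0002
t: 6.3
tool_pos: [0.5659, -0.0714, 0.1596]
tool_rot: [0.248, 1.555, -0.249]
contact_force: [0.9, -0.2, 0.1]
opening: 0.0
t: 6.72
tool_pos: [0.5777, -0.2431, 0.1592]
tool_rot: [0.725, 1.446, -0.726]
contact_force: [1.6, -0.4, -0.6]
opening: 0.0
t: 7.13
tool_pos: [0.5777, -0.2673, 0.1589]
tool_rot: [1.088, 1.282, -1.088]
contact_force: [-0.3, 0.3, 0.9]
opening: -0.0001
[-0.34224942  0.34890654  0.88587995] [ 0.57771178 -0.26730231  0.15892361] [-5.50072594e-01  1.32309774e-01  1.65111094e+00 -2.68324632e-04
  1.35816839e+00 -7.13556391e-01]
[[-0.     0.987  0.163]
 [-0.     0.163 -0.987]
 [-1.    -0.     0.   ]]
reader -0.13596018449118627 0.003070232087402227 entry [ 0.58091152 -0.26782113]
```

View pics/t7.png

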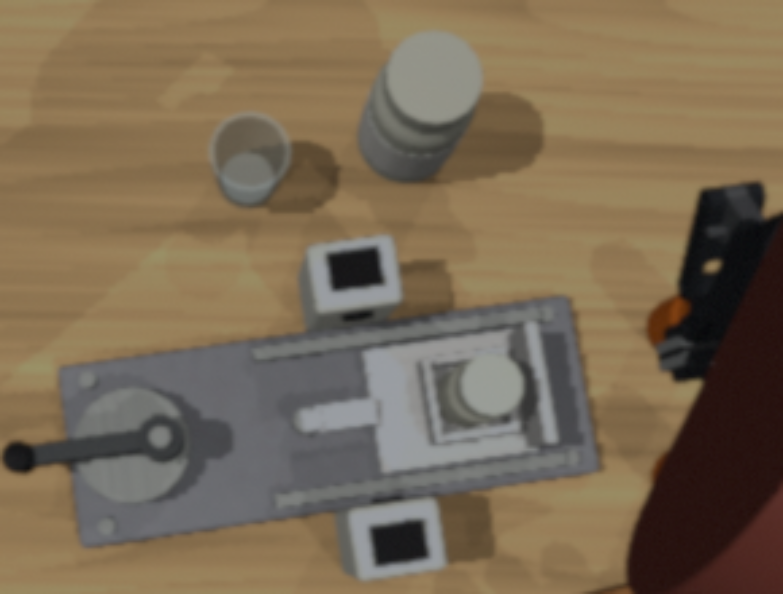

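View pics/w7.png

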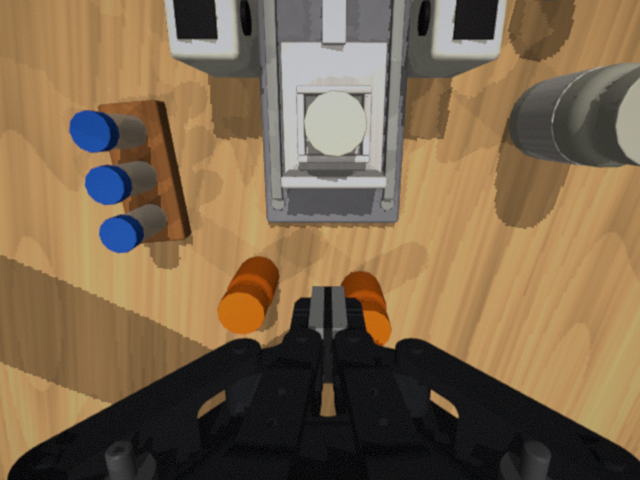

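The top crop shows the lever pointing left along the plate, hub (159,437) to grip (19,457). The carriage is still back. In the wrist view the orange bottles stand behind the plate at (248,290) and (367,300), so I'll check the clearance and the lever angle.

```bash
python3 - <<'E'
from h import *
m=camera_model('top');T=lambda a,b,z: ray(m,230+a/2.7,110+b/2.7,z)
h=T(159,437,.07);g=T(19,457,.068);v=g-h
print('lever',np.degrees(np.arctan2(v[1],v[0])),np.linalg.norm(v))
w=camera_model('wrist')
xr=np.array([np.cos(np.radians(99.5)),np.sin(np.radians(99.5))]);O=np.array([.5583,-.1327])
F=lambda p:((p[:2]-O)@xr).round(4).tolist().__str__()+' '+str(((p[:2]-O)@[-xr[1],xr[0]]).round(4))
for n,u,v,z in(('L top',243,312,.075),('L foot front',263,258,0),('R foot front',360,273,0),('plate L',283,183,.068),('plate R',385,183,.068),('base rear',333,220,.015)): print(n,F(ray(w,u,v,z)))
for a,b in((723,317),(731,484)): print('or',F(ray(m,235+a*.3625,110+b*.3625,.075)))
E
```

```text
lever 99.30978483496625 0.07790279409302729
L top -0.1839 0.0634
L foot front -0.1711 0.0617
R foot front -0.1853 -0.0257
plate L -0.0937 0.0329
plate R -0.0935 -0.0335
base rear -0.1319 -0.0006
or -0.2011 -0.0243
or -0.1878 0.0663
```

The lever measures 99.3° against 99.5°, so the cam is at about 0. The orange bottles are at least 40 mm behind the fingers' path. Descending behind the push plate.

```bash
python3 -m crank '[[[0.002,0.006,-0.02,0],[0.002,0.006,-0.05,0],[0.002,0.006,-0.08,0],[0.002,0.006,-0.109,0],[0.002,0.006,-0.109,0]]]'
python3 -m crank '[[[0,0,0,0]]]'
python3 - <<'E'
from h import *
p,_=get_image('wrist');cv2.imwrite('pics/w8.png',p[:,:,::-1])
q,_=get_image('scene');cv2.imwrite('pics/s8.png',cv2.resize(q[180:350,140:400,::-1],None,fx=3,fy=3))
E
```

```text
t: 7.65
tool_pos: [0.5752, -0.2575, 0.0423]
tool_rot: [1.084, 1.297, -1.088]
contact_force: [-1.7, 1.0, -1.0]
opening: -0.0001
t: 7.73
tool_pos: [0.5783, -0.2594, 0.0476]
tool_rot: [1.084, 1.289, -1.086]
contact_force: [1.5, -0.1, 1.0]
opening: -0.0001
```

View pics/w8.png

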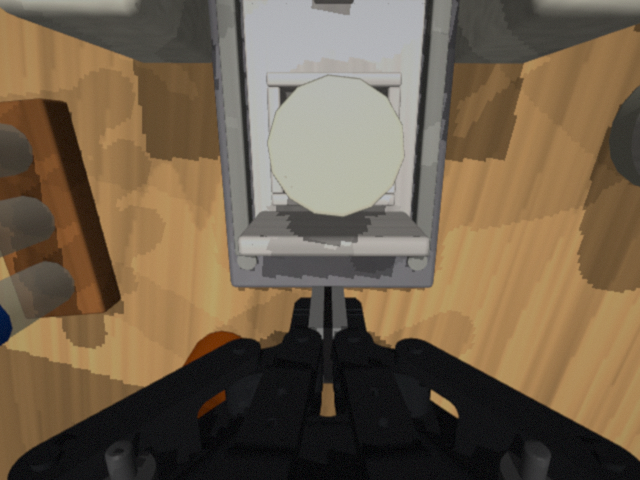

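View pics/s8.png

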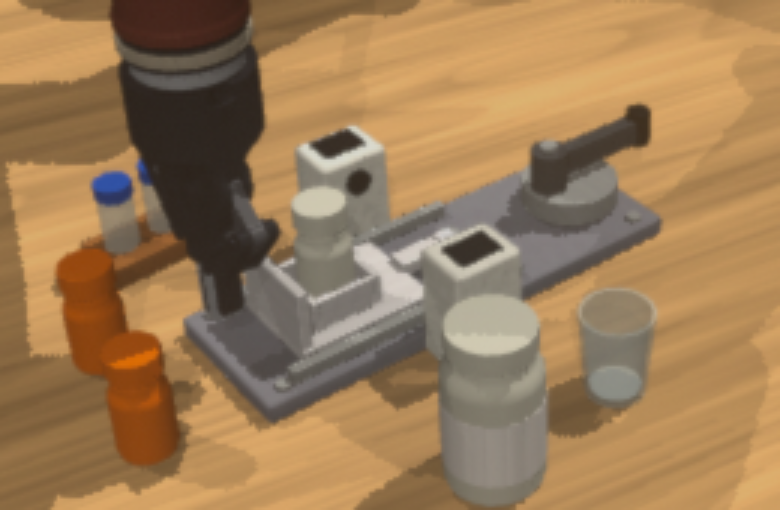

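Wrist view: the fingertips (310–345, row 288) are centred about 12 mm behind the plate (row 250, columns 240–430). The scene view confirms the lever points away. Pushing slowly.

```bash
python3 -m crank '[[[-0.0008,0.0049,0,0],[-0.0017,0.0099,0,0],[-0.0025,0.0138,0,0],[-0.0032,0.0178,0,0],[-0.004,0.0227,0,0]]]'
python3 -m crank '[[[-0.0008,0.0049,0,0],[-0.0017,0.0099,0,0],[-0.0025,0.0148,0,0],[-0.0033,0.0197,0,0],[-0.0041,0.0247,0,0]]]'
python3 - <<'E'
from h import *
o=get_obs();print(o['contact_force'],o['tool_pos'])
p,_=get_image('wrist');cv2.imwrite('pics/w9.png',p[:,:,::-1])
E
```

```text
t: 8.25
tool_pos: [0.576, -0.238, 0.0503]
tool_rot: [1.085, 1.281, -1.086]
contact_force: [0.3, -3.7, 1.3]
opening: -0.0002
t: 8.67
tool_pos: [0.5717, -0.2128, 0.0496]
tool_rot: [1.086, 1.282, -1.086]
contact_force: [1.0, -2.3, 0.8]
opening: -0.0001
[ 1.02420999 -2.29421227  0.75241692] [ 0.57166687 -0.21283182  0.04957632]
```

View pics/w9.png

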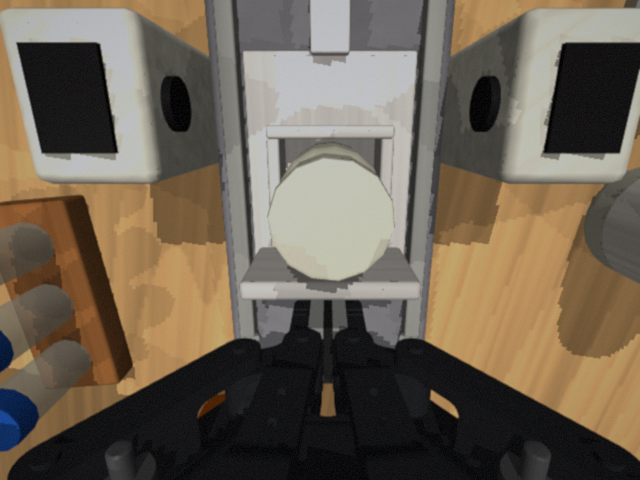

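The carriage is sliding at about 3 N with the bottle upright. Roughly 30 mm remains.

```bash
python3 -m crank '[[[-0.0008,0.0049,0,0],[-0.0017,0.0099,0,0],[-0.0025,0.0148,0,0],[-0.0031,0.0187,0,0],[-0.0035,0.0207,0,0]]]'
python3 -m crank '[[[-0.0003,0.002,0,0],[-0.0007,0.004,0,0],[-0.0007,0.004,0,0]]]'
python3 - <<'E'
from h import *
o=get_obs();print(o['contact_force'],o['tool_pos'])
E
```

```text
t: 9.13
tool_pos: [0.5679, -0.1917, 0.0492]
tool_rot: [1.086, 1.284, -1.085]
contact_force: [1.4, -2.4, 0.1]
opening: 0.0
t: 9.38
tool_pos: [0.567, -0.1878, 0.0491]
tool_rot: [1.086, 1.284, -1.086]
contact_force: [0.4, -1.7, 0.1]
opening: 0.0001
[ 0.41468936 -1.68908481  0.06306868] [ 0.56703357 -0.18784313  0.04911565]
```

```bash
python3 -m crank '[[[-0.0003,0.0015,0,0],[-0.0005,0.003,0,0],[-0.0005,0.003,0,0]]]'
python3 -m crank '[[[-0.0002,0.001,0,0],[-0.0003,0.002,0,0],[-0.0003,0.002,0,0]]]'
```

```text
t: 9.63
tool_pos: [0.5665, -0.1851, 0.0491]
tool_rot: [1.086, 1.284, -1.086]
contact_force: [0.4, -1.3, 0.3]
opening: 0.0004
t: 9.88
tool_pos: [0.5662, -0.1832, 0.0491]
tool_rot: [1.086, 1.284, -1.086]
contact_force: [0.2, -2.0, -0.2]
opening: 0.0002
```

```bash
python3 -m crank '[[[-0.0002,0.001,0,0],[-0.0003,0.002,0,0],[-0.0003,0.002,0,0]]]'
python3 - <<'E'
from h import *
print(get_obs()['contact_force'])
p,_=get_image('wrist');cv2.imwrite('pics/w10.png',p[:,:,::-1])
q,_=get_image('scene');cv2.imwrite('pics/s10.png',cv2.resize(q[180:350,140:400,::-1],None,fx=3,fy=3))
E
```

```text
t: 10.13
tool_pos: [0.566, -0.1817, 0.0492]
tool_rot: [1.085, 1.283, -1.086]
contact_force: [0.3, -3.7, -1.4]
opening: 0.0
[ 0.31194202 -3.69087133 -1.42296664]
```

View pics/w10.png

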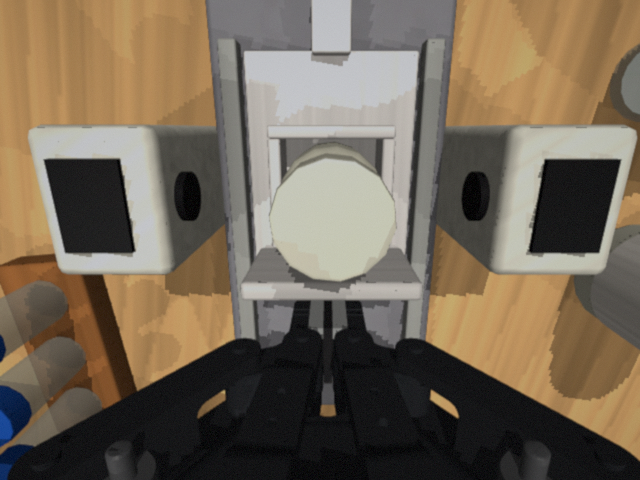

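View pics/s10.png

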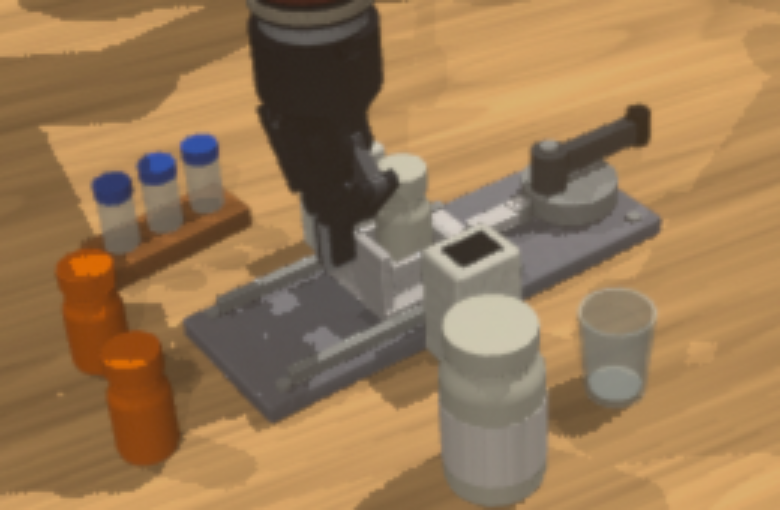

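The views show the bottle centred between the blocks and the nose at the cam. I'll keep nudging until the stop's force shows.

```bash
python3 -m crank '[[[-0.0002,0.001,0,0],[-0.0002,0.001,0,0]]]'
python3 -m crank '[[[-0.0002,0.001,0,0],[-0.0002,0.001,0,0]]]'
python3 -m crank '[[[-0.0002,0.001,0,0],[-0.0002,0.001,0,0]]]'
```

```text
t: 10.4
tool_pos: [0.566, -0.1816, 0.0492]
tool_rot: [1.084, 1.281, -1.087]
contact_force: [1.0, -8.5, -2.7]
opening: 0.0001
t: 10.57
tool_pos: [0.566, -0.1816, 0.0492]
tool_rot: [1.083, 1.279, -1.088]
contact_force: [2.6, -11.5, -5.1]
opening: 0.0002
t: 10.73
tool_pos: [0.566, -0.1816, 0.0493]
tool_rot: [1.081, 1.277, -1.088]
contact_force: [3.1, -14.7, -6.2]
opening: -0.0003
```

It is on the stop: position halted while the force climbed to 15 N. Retreating straight back, then up and away.

```bash
python3 -m crank '[[[0.0005,-0.003,0,0],[0.002,-0.012,0,0],[0.004,-0.024,0,0],[0.005,-0.03,0.02,0],[0.005,-0.03,0.055,0]]]'
python3 -m crank '[[[0,0,0.04,0],[0,0,0.08,0],[0,-0.03,0.1,0],[-0.02,-0.065,0.1,0],[-0.04,-0.1,0.1,0]]]'
python3 -m crank '[[[-0.02,-0.035,0,0],[-0.04,-0.07,0,0],[-0.06,-0.10,0,0],[-0.08,-0.13,0,0],[-0.08,-0.13,0,0]]]'
python3 - <<'E'
from h import *
print(get_obs()['contact_force'])
p,_=get_image('top');cv2.imwrite('pics/t11.png',cv2.resize(p[110:330,230:520,::-1],None,fx=2.7,fy=2.7))
q,_=get_image('scene');cv2.imwrite('pics/s11.png',cv2.resize(q[180:350,140:400,::-1],None,fx=3,fy=3))
E
```

```text
t: 11.15
tool_pos: [0.5674, -0.2081, 0.0998]
tool_rot: [1.087, 1.293, -1.09]
contact_force: [1.6, 0.4, -0.0]
opening: 0.0004
t: 11.57
tool_pos: [0.5319, -0.31, 0.2078]
tool_rot: [1.084, 1.279, -1.082]
contact_force: [0.3, -0.4, -0.5]
opening: -0.0
t: 11.98
tool_pos: [0.4469, -0.4434, 0.2043]
tool_rot: [1.089, 1.281, -1.092]
contact_force: [0.4, -0.3, -0.2]
opening: 0.0002
[ 0.36913027 -0.25071651 -0.20524682]
```

View pics/t11.png

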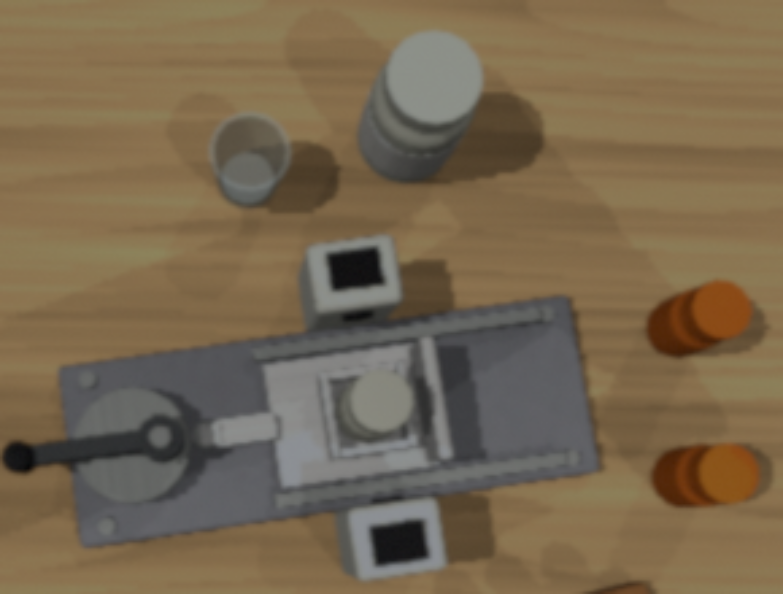

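View pics/s11.png

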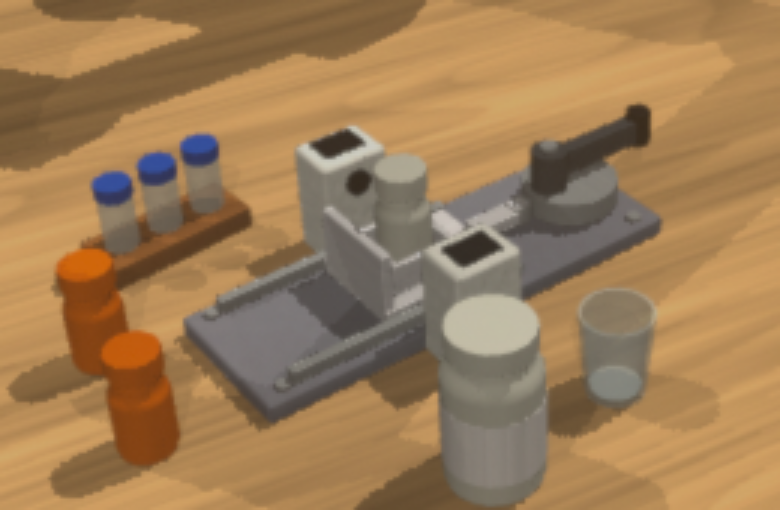

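```bash
python3 - <<'E'
from h import *
m=camera_model('top');T=lambda a,b,z: ray(m,230+a/2.7,110+b/2.7,z)
print(np.linalg.norm(T(541,383,.068)-T(437,399,.068)), np.linalg.norm(T(365,410,.02)-T(265,424,.02)))
finish_job()
E
```

```text
0.0595528066523702 0.06046757932994604
the job is handed in; nothing more can be done
```

The cam's lever now points straight away from the carriage, and the carriage is fully home between the two white blocks. I handed the job in at about 12 s, well inside the 54 s limit.

- **Cam:** With the carriage still back, I pushed the lever round with the closed fingertips at 8–10 N. The top view then put it at 99.3°, against 99.5° for the reader's forward axis.
- **Carriage:** I pushed on the rear plate's middle, at about 3 N while it slid. At the stop the position halted and the force rose to 15 N. The final top view shows 59.6 mm and 60.5 mm of travel from two features, against 60 mm nominal.
- **Bench:** The sample bottle stands in its pocket. The stock bottle, glass, vials and orange look-alikes look unmoved by eye. The hand is clear and reads about 0 N.

The measurements disagreed slightly at two points. The scene camera placed the cam hub about 8 mm off the top view, and the wrist camera showed a bias of about 5 mm at the base plate's rear edge. I worked from the top-view frame, which its own cross-checks supported. No check failed.

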